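Set the lid press to the height of a preserve jar

ROBOT

A 6-joint arm with a two-finger parallel gripper is mounted at the origin on a cart in front of the work surface, level with it; the furniture and walls round the work are solid. World frame = base frame: x ahead of the robot, y to its left, z up, the work surface at z = 0. Lengths are in mm, angles in rad, forces in N, time in s.
With the tool pointing down it reaches from about 150 to 775 mm from the base axis. Payload 6.1 kg.
Tool frame: the origin (TCP) lies midway between the tips of the shut fingers; the grasp point (between the pads) lies 19 mm behind it; z points along the fingers, y is the line along which they close (so a half turn about z gives the same grasp; the last joint's range is limited). The gripper opens to 85 mm and grips with 20 to 120 N. Pads are 22 mm wide; open, the fingers measure 114 mm over their backs; the gripper's body (76 mm by 85 mm) begins 54 mm behind the grasp point. The pads swing forward as they close: fully open they stand 13 mm farther back than shut.
Start: joints at [-1.209, 0.126, -0.04, 1.405, 0, 1.571], TCP at [185.821, -490.998, 204.495] pointing down, gripper open.
Joint ranges: [-2.72, 2.72], [-0.95, 1.95], [-1.27, 1.35], [-1.78, 2.02], [-1.46, 1.47], [-3.14, 3.14]. Speed limits (rad/s): [2.39, 2.39, 3.01, 3.14, 3.14, 3.14].

INTERFACE

Orientations are given as a unit quaternion [w, x, y, z].
In Python, from station import ctrl gives the robot as it stands.
- The arm moves only by the tool drive_tool, never from a script. Its argument "motion" is a list that holds one entry, the list of rows, each a list of 5 numbers: the shift along the tool's x, y, z in mm, then the turn about the tool's z in degrees, then the opening, from -1 (shut) to 1 (fully open), so that 0 is half open. A call has 1 to 12 rows; each row shifts and turns the commanded pose from where the row before left it, along the tool's axes as they then stand; what a row does not reach is not made up. A row lasts 1/12 s, in which the tool goes at most 41.7 mm and 7.16 degrees, less where a joint would pass 70% of its speed; a pose out of reach is approached as far as the arm can. A call with a gripper value outside its range is refused whole. The fingers move at their own pace and stop on an object; "newtons" is the grip in N (left out, the last holds). Time passes only in rows, so rows that do not move let the fingers close. It gives the time, the measured TCP pose, the force, the opening and the grip force at its end, in the units of the state.
- ctrl.observe(): the state, without advancing time (a new reading comes with each control period).
- ctrl.read_camera(name): name is "scene" or "top" or "wrist"; returns a dict with "frame" (384x512x3 uint8, red, green, blue), "z_map" (384x512 float32, mm along the optical axis (not along the pixel's ray), 0 where there is no reading), "mtx" (3x3 intrinsics, pixels), "rvec" (rotation vector, rad) and "tvec" (3), from world to camera coordinates, as OpenCV has them. Camera axes: x right, y down, z forward; pixel columns grow to the right and rows downward; lengths in mm; the calibration is good to about 2 mm. A picture is of the moment at which its call begins.
- ctrl.sign_off(): hands the job in; it is judged then, once.
The state is a dict: "time_s": time; "q": joint angles; "qvel": joint speeds; "joint_efforts": joint torques, N m; "eef_pos": TCP position; "ee_rot": TCP orientation; "wrist_force": force on the tool from outside, world axes, zero at the start; "moment": the same for the moment, N m; "width": opening from 0.0 (shut) to 1.0 (fully open); "finger_force": force on a finger pad.
Only numpy, scipy, OpenCV 4.12 (cv2) and the standard library are available. Lean on these libraries where they do the work, as an engineer would, in place of code of your own. Each camera call takes 0.05 s, during which the arm holds its last target. There are 200 camera calls.

TASK

The lid press is still clamped too low for the preserve jar, the widest of the jars. Swing its clamp lever fully open, raise the head, stand the preserve jar upright on the base plate, snug in the V rest under the pad, and lower the head until its pad just rests on the jar's lid without pressing hard; then swing the clamp lever fully shut. Keep the jar upright and leave everything else where it is.

Things in the scene. Friction and masses are not known exactly. Their poses are not given: they have to be found in the camera images.
- press: bench lid press, fixed. Grey base plate x -105 to +115 mm, 130 mm wide, 14 mm thick; 28 mm steel column at x = +85 mm, 317 mm high, with a 72 mm boss round its foot. Origin: on the worktop under the seat centre; +x from the seat to the column, z up. A V rest of two upright plates, tops 44 mm above the worktop, opens to -x and touches a seated 59 mm jar at 45 degrees either side of +x
- jar_seat (a point): centre of the jar's place on the base plate, on the plate's top face (14 mm above the worktop); axes as press. A tiled wall stands behind the worktop, its face at x = 0.65 m from the robot's axis
- press_head (a joint): height of the sliding head (m): 0 lowest, 0.180 highest; the pad's height over the base plate is 0.020 + this value. The head is counterbalanced and, with the clamp open, stays where it is left; about 5 N of drag must be overcome to move it up or down. With the clamp shut it is held fast
- press_pad (a point): centre of the underside of the black rubber pad (45 mm across) under the front of the head, above jar_seat; axes as press. The grey arm (32 mm wide, its round front 21 mm ahead of the pad's axis) spans 21 to 55 mm above this point and leads back to a 50 x 50 mm collar round the column, 20 to 82 mm above this point
- head_knob (a point): middle of the grip zone of the black knob on top of the head, by which it is raised and lowered: 33 to 35 mm thick, on the pad's axis; grip zone from 13 mm below to 9 mm above this point, knob top 15 mm above it. The point lies 77 mm above press_pad
- clamp_lever (a joint): clamp lever at the -y side of the collar, on a vertical pivot (rad): 0 fully shut, 0.80 fully open; anticlockwise from above as it opens. Shut it points to -x of the press, splayed 0.35 rad towards -y; open, 1.15 rad from -x towards -y. Below about 0.5 rad the cam grips: shutting stiffens to about 4 N at the tip near 0.25 rad, gives way at 0.08 and ends on a stop at 0. Stays where left
- lever_tip (a point): middle of the lever's black grip, 80 mm from the pivot: an upright plate 11 mm thick, 16 mm above and 14 mm below this point, ending 22 mm further out; x points outward along the lever, z up. It rides with the head, 57 mm above press_pad
- lever_pivot (a point): the lever's pivot axis at mid-height of the lever, on the head (55 mm above press_pad); x 85 mm, y -43 mm from the pad in the press frame
- jar: the preserve jar: clear glass with pale orange contents and a flat grey metal lid, 59 mm thick, the lid's top 88 mm above the origin (centre of its underside), z up; about 0.26 kg, may vary; round, its yaw has no meaning
- tall_spice_jar: bystander: spice jar with red cap, 45 mm thick, 108 mm tall; origin under its centre
- spice_jar: bystander: spice jar with red cap and pale label, 46 mm thick, 98 mm tall; origin under its centre
- mill: bystander: dark wooden pepper mill, 58 mm thick, 170 mm tall; origin under its centre
- garlic: bystander: garlic bulb, 60 mm thick, 58 mm high; origin under its centre
- lemon: bystander: lemon lying down, 78 x 55 x 56 mm; origin under its centre
Mind the look-alikes: they are no part of the job. What is shaped like the jar but black or turquoise is not meant.

How it is judged (in metres and radians):
On the way, in this order (a step that is already met when the one before it is completed fails the run):
1. the clamp lever is swung open (value of joint clamp_lever above 0.6 rad), for 0.1 s.
2. the jar stands upright on its seat with the pad clear above its lid (horizontal distance between jar and jar_seat below 0.01 m and z of jar in the frame of jar_seat between -0.004 and 0.004 m and angle between jar's own z axis and vertical below 0.05 rad and z of press_pad in the frame of jar above 0.093 m), for 0.2 s.
3. with the clamp still open, the pad rests on the lid of the seated jar (horizontal distance between jar and jar_seat below 0.01 m and z of jar in the frame of jar_seat between -0.004 and 0.004 m and angle between jar's own z axis and vertical below 0.05 rad and z of press_pad in the frame of jar between 0.0855 and 0.0905 m and value of joint clamp_lever above 0.5 rad), for 0.1 s.
At the end, for the whole second after the job is handed in: the jar stands upright (within 0.05 rad) on the base plate with its axis within 10 mm of the seat centre, the pad's underside lies within 2.5 mm of the lid's top, and the clamp lever is shut (under 0.06 rad) (horizontal distance between jar and jar_seat below 0.01 m and z of jar in the frame of jar_seat between -0.004 and 0.004 m and angle between jar's own z axis and vertical below 0.05 rad and z of press_pad in the frame of jar between 0.0855 and 0.0905 m and value of joint clamp_lever below 0.06 rad and linear speed of jar below 0.01 m/s); the robot touches nothing.
It fails at once if the pad presses the jar with more than 45 N (contact force between jar and press_head above 45 N).
It fails at once if the jar is tipped (angle between jar's own z axis and vertical above 0.5 rad).
It fails at once if another thing on the worktop is pushed more than 30 mm (distance of any of tall_spice_jar, spice_jar, mill, garlic, lemon from where it was at the start of the episode above 0.03 m).
It fails at once if another thing is knocked over (angle between any of tall_spice_jar, spice_jar, mill, garlic, lemon's own z axis and vertical above 0.5 rad).
It also fails if it takes over 72 s, if anything falls off the work surface, if the arm or the gripper's body presses on something with over 40 N, if the wrist force passes 120 N, or if a joint passes its speed limit or range.

## Working session

There is one attempt and no reset: what is moved stays moved. The work goes in short steps, Python scripts to look and compute and a tool call to move; the robot and the scene stay as the last step left them, time stands still between calls to the robot, and variables do not carry over. Pictures are saved under pics/ and viewed, at most 10 in all, crops included, and the job is handed in when it is done.

Besides the shell and the picture viewer there is one more tool, called as name(argument=value, ...), one argument or row to a line, values as JSON. drive_tool: Moves the arm, as the interface text tells. Its arguments: {"type":"object","properties":{"motion":{"type":"array"},"newtons":{"type":"number"}},"required":["motion"]}

```bash
mkdir -p pics; cat > h.py <<'E'
import numpy as np, cv2
from station import ctrl
def cam(n):
    d=ctrl.read_camera(n); np.savez(f'{n}.npz',**d); return d
def load(n): return dict(np.load(f'{n}.npz'))
def cloud(d):
    z=d['z_map'].astype(float); K=d['mtx']; v,u=np.mgrid[:z.shape[0],:z.shape[1]]
    P=np.stack([(u-K[0,2])/K[0,0]*z,(v-K[1,2])/K[1,1]*z,z],-1)
    R=cv2.Rodrigues(d['rvec'].reshape(3,1))[0]
    W=(P-d['tvec'].ravel())@R; W[z<=0]=np.nan; return W
def proj(d,p):
    return cv2.projectPoints(np.array(p,float).reshape(-1,1,3),d['rvec'],d['tvec'],d['mtx'],None)[0].reshape(-1,2)
def save(img,name): cv2.imwrite(f'pics/{name}.png',cv2.cvtColor(img,cv2.COLOR_RGB2BGR))
E
python3 - <<'E'
from h import *
a=cam('scene');b=cam('top')
A=cv2.resize(a['frame'],(800,600));save(A,'scene1');save(cv2.resize(b['frame'],(800,600)),'top1')
s=ctrl.observe();print(s)
E
```

```text
{'time_s': 0.1, 'q': array([-1.20901812e+00,  1.26344339e-01, -4.05077867e-02,  1.40536163e+00,
       -6.79958282e-06,  1.57079944e+00]), 'qvel': array([-0.00209716, -0.00145736,  0.00224542, -0.00054411,  0.00055202,
       -0.00057091]), 'joint_efforts': array([ 1.16457148e-03, -4.36905384e+01,  3.53604949e+01,  1.37159185e-02,
        8.38711662e-05, -1.77470395e-05]), 'eef_pos': array([ 185.67795305, -490.6539103 ,  203.79305186]), 'ee_rot': array([-6.96540647e-04,  9.83684161e-01,  1.79902666e-01, -1.30846384e-04]), 'wrist_force': array([-0.84895147,  0.75670382, -0.61198336]), 'moment': array([-0.053855  ,  0.00911681,  0.05160206]), 'finger_force': 0.0, 'width': 1.0012491579488036}
```

View pics/scene1.png

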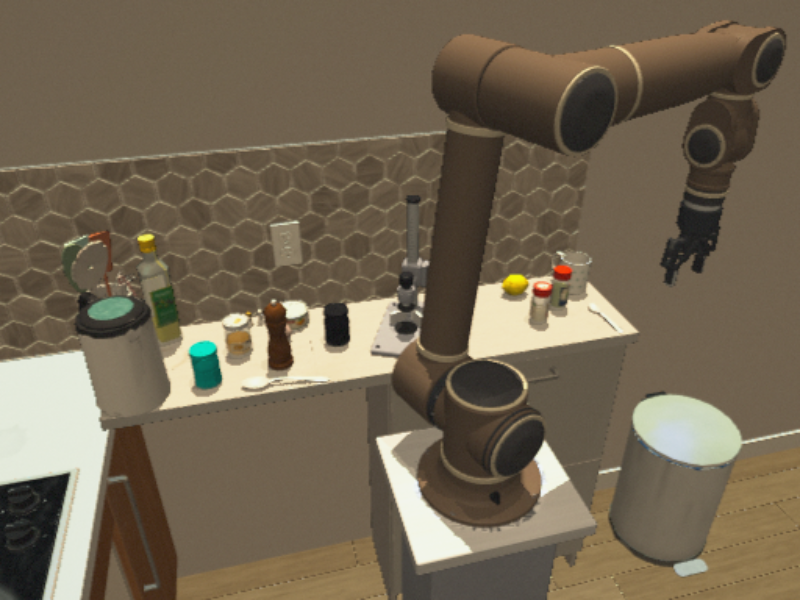

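View pics/top1.png

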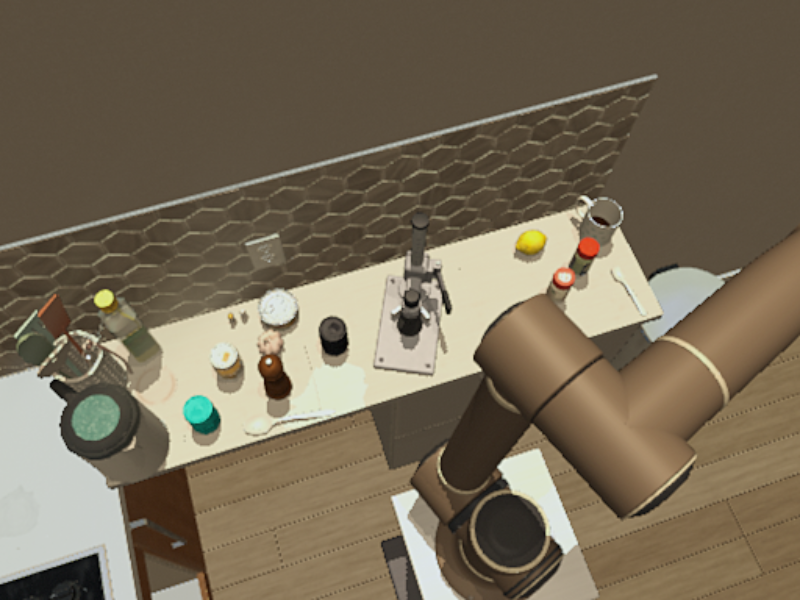

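Candidates in the top picture: orange jar (227,360), turquoise (201,413), black (333,335), white-lidded bowl (278,308). The jar at (227,360) looks like the one described, so I'll enlarge it and the press to confirm.

```bash
python3 - <<'E'
from h import *
a=load('scene');b=load('top')
A=cv2.resize(a['frame'][185:245,120:220],(400,240),interpolation=3)
B=cv2.resize(b['frame'][180:280,110:220],(396,360),interpolation=3)
C=cv2.resize(b['frame'][130:245,235:300],(339,600),interpolation=3)
m=np.zeros((600,760,3),np.uint8);m[:240,:400]=A;m[240:,:396]=B;m[:,400:739]=C
save(m,'crop1')
W=cloud(b)
for n,(u,v) in dict(jarlid=(145,230),jarlid2=(145,226),black=(213,208),turq=(128,262),knob=(263,191),coltop=(269,140),tip=(288,198),plate=(258,222),plateFL=(241,234),plateFR=(277,237),worktop=(210,235),mill=(174,232)).items(): print(n,W[v,u].round(1))
E
```

```text
jarlid [495.7 395.5  84.3]
jarlid2 [507.2 392.1  88.3]
black [499.5 170.6  90.6]
turq [409.6 468.1  85.2]
knob [477.5  10.8 160.7]
coltop [557.8 -28.9 320.6]
tip [440.8 -60.7 136.3]
plate [439.   36.1   7.4]
plateFL [415.1 103.6   9.9]
plateFR [367.1  -5.8  14.3]
worktop [445.  202.2   4.9]
mill [431.5 307.1 160.6]
```

View pics/crop1.png

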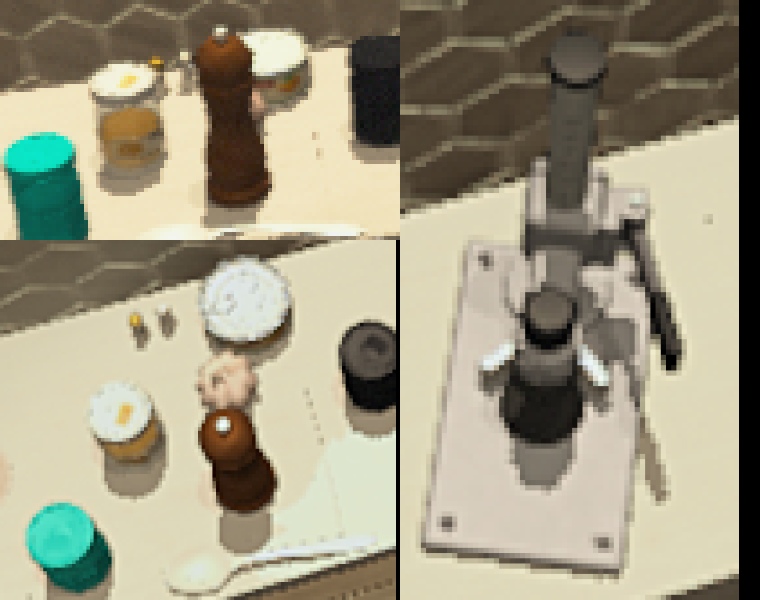

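The crop confirms it. The jar at top px (143,227), in the 512 px frame, has a pale lid and orange contents in clear glass; the white-lidded bowl behind it is wider and lower. The plate's front corners are near (240,234.5) and (277.6,239), its back-left corner near (248,177).

```bash
cat >> h.py <<'E'
def onplane(d,uv,z):
    K=d['mtx'];R=cv2.Rodrigues(d['rvec'].reshape(3,1))[0];c=-R.T@d['tvec'].ravel()
    r=R.T@np.array([(uv[0]-K[0,2])/K[0,0],(uv[1]-K[1,2])/K[1,1],1]);return c+r*(z-c[2])/r[2]
E
python3 - <<'E'
from h import *
b=load('top');a=load('scene')
for n,uv,z in [('FL',(239.8,234.5),14),('FR',(277.6,239.3),14),('BL',(248.4,176.6),14),('sFL',(244,230.3),14),('sFR',(273.9,233.9),14),('sBL',(251.7,179.9),14)]: print(n,onplane(b,uv,z).round(1))
for nm,d in (('top',b),('scene',a)):
    W=cloud(d).reshape(-1,3); F=d['frame'].reshape(-1,3).astype(int)
    def box(x0,x1,y0,y1,z0,z1):
        m=(W[:,0]>x0)&(W[:,0]<x1)&(W[:,1]>y0)&(W[:,1]<y1)&(W[:,2]>z0)&(W[:,2]<z1);return W[m],F[m]
    for n,bb in dict(jarlid=(440,560,340,450,80,98),jarbody=(440,560,340,450,20,98),coltop=(500,620,-90,60,305,335),col=(500,620,-90,60,220,300),knob=(420,530,-60,70,150,185),lever=(400,560,-90,-20,110,160),bowl=(480,640,230,350,20,120),mill=(380,500,270,350,100,185),garlic=(430,560,270,345,30,75),black=(440,560,130,220,70,100)).items():
        p,f=box(*bb)
        if len(p): print(nm,n,len(p),p.mean(0).round(1),np.percentile(p,3,0).round(0),np.percentile(p,97,0).round(0))
E
```

```text
FL [413.2 108.4  14. ]
FR [359.1  -5.1  14. ]
BL [607.5  15.4  14. ]
sFL [423.   90.7  14. ]
sFR [3.806e+02 3.000e-01 1.400e+01]
sBL [591.8   8.4  14. ]
top jarlid 255 [504.4 400.2  86.7] [479. 375.  81.] [530. 425.  93.]
top jarbody 383 [498.1 398.4  75. ] [477. 373.  27.] [528. 425.  92.]
top coltop 105 [556.6 -28.4 315.4] [543. -43. 309.] [572. -14. 320.]
top col 120 [548.8 -25.5 259.6] [544. -40. 222.] [560. -16. 295.]
top knob 99 [481.9   4.3 160.3] [465. -53. 151.] [527.  23. 166.]
top lever 326 [514.1 -51.  139.6] [441. -71. 116.] [553. -22. 156.]
top bowl 730 [576.1 281.3  35.7] [507. 235.  24.] [634. 329.  46.]
top mill 242 [426.6 312.1 147.1] [410. 291. 115.] [451. 334. 166.]
top garlic 187 [517.2 303.9  40.4] [434. 280.  31.] [551. 333.  59.]
top black 258 [491.  174.   86.3] [466. 148.  78.] [517. 199.  93.]
scene jarlid 150 [502.1 400.3  88.9] [476. 375.  83.] [531. 426.  93.]
scene jarbody 388 [492.6 399.9  65.2] [477. 373.  23.] [526. 427.  92.]
scene coltop 55 [552.5 -27.1 316.2] [541. -43. 306.] [571. -14. 321.]
scene col 160 [550.5 -25.9 260.4] [542. -40. 223.] [561. -15. 297.]
scene knob 66 [480.    5.2 161.2] [464. -46. 151.] [530.  24. 168.]
scene lever 141 [533.6 -39.8 139.5] [517. -59. 112.] [551. -21. 159.]
scene bowl 242 [585.5 267.5  35.8] [518. 232.  23.] [636. 345.  43.]
scene mill 249 [420.6 314.5 138.2] [410. 293. 105.] [438. 336. 167.]
scene garlic 31 [496.2 297.4  45.7] [431. 272.  32.] [559. 337.  72.]
scene black 171 [487.  174.3  86.4] [465. 150.  71.] [519. 199.  93.]
```

```bash
cat >> h.py <<'E'
from scipy.spatial.transform import Rotation as Ro
YAW=-25.4; SEAT=np.array([480.2,8.0,0])
def P(x,y,z=0):   # press -> world
    return SEAT+Ro.from_euler('z',YAW,degrees=True).apply([x,y,z])
def topress(w): return Ro.from_euler('z',-YAW,degrees=True).apply(np.asarray(w)-SEAT)
def st(tgt=None,xang=None):
    s=ctrl.observe(); w,x,y,z=s['ee_rot']; R=Ro.from_quat([x,y,z,w]); X=R.apply([1,0,0]); a=np.degrees(np.arctan2(X[1],X[0]))
    print('t',round(s['time_s'],2),'pos',s['eef_pos'].round(1),'press',topress(s['eef_pos']).round(1),'xang',round(a,2),'F',s['wrist_force'].round(1),'w',round(s['width'],3),'ff',round(s['finger_force'],1),'q6',s['q'][5].round(2),'zax',R.apply([0,0,1]).round(3))
    if tgt is not None: print('  shift',R.inv().apply(np.asarray(tgt)-s['eef_pos']).round(1))
    if xang is not None: print('  turn',round((a-xang+180)%360-180,2))
E
python3 - <<'E'
from h import *
for n in ('top','scene'):
    d=load(n);W=cloud(d).reshape(-1,3);F=d['frame'].reshape(-1,3).astype(int).max(1)
    m=(np.hypot(W[:,0]-480,W[:,1]-8)<26)&(W[:,2]>155)&(W[:,2]<180)
    p=W[m];print(n,'knobtop',len(p),p.mean(0),np.percentile(p,[5,95],0).round(1))
    pp=np.array([topress(w) for w in W[(abs(W[:,0]-480)<120)&(abs(W[:,1]+50)<80)&(W[:,2]>115)&(W[:,2]<160)]])
    l=pp[(pp[:,1]<-50)&(pp[:,0]<75)];print('lever',len(l),l.min(0).round(),l.max(0).round())
    for x in range(-20,75,10):
        k=l[abs(l[:,0]-x)<5]
        if len(k):print(x,len(k),k.mean(0).round(1),k[:,2].max().round())
# knob sizes
d=load('top')
print(proj(d,[P(0,0,166),P(9.8,-70.4,147),P(85,-43,129+14),P(-11,-78,147)]).round(1))
st(P(9.8,-70.4,132-19+60),-5.3)
E
```

```text
top knobtop 84 [479.22474731   8.64272293 161.65731182] [[466.2  -3.5 156.4]
 [493.3  21.6 165.9]]
lever 109 [-11. -82. 116.] [ 74. -50. 152.]
-10 14 [ -8.1 -76.6 130.4] 143.0
0 17 [ -0.8 -74.  137.9] 147.0
10 17 [  9.8 -69.1 137.7] 152.0
20 14 [ 20.5 -66.9 138.4] 149.0
30 12 [ 28.9 -63.1 139.9] 147.0
40 12 [ 39.4 -58.9 135.3] 145.0
50 13 [ 50.2 -55.  133.6] 141.0
60 7 [ 59.3 -53.3 138. ] 141.0
70 3 [ 71.4 -52.1 137. ] 139.0
scene knobtop 53 [475.66950384   9.53158439 163.32705606] [[464.   -3.6 156.5]
 [490.4  22.8 167.5]]Traceback (most recent call last):
  File "<stdin>", line 7, in <module>
    return umr_minimum(a, axis, None, out, keepdims, initial, where)
ValueError: zero-size array to reduction operation minimum which has no identity
```

Knob and lever points match the press model (seat 480,8; yaw −25.4°; lever shut; lever tip z about 128).

```bash
python3 - <<'E'
from h import *
st(P(9.8,-70.4,200),-5.3)
E
```

```text
t 0.1 pos [ 185.7 -490.7  203.8] press [ -52.2 -576.8  203.8] xang 20.73 F [-0.8  0.8 -0.6] w 1.001 ff 0.0 q6 1.57 zax [-0.001  0.001 -1.   ]
  shift [ 408.  -306.3    4.2]
  turn 26.03
```

drive_tool(
  motion=[
    [[15,-11,0,0,-0.2],[30,-22,0,0,-0.2],[36,-27,0,0,-0.2],[36,-27,0,0,-0.2],[36,-27,0,0,-0.2],[36,-27,0,0,-0.2],[36,-27,0,0,-0.2],[36,-27,0,0,-0.2],[36,-27,0,0,-0.2],[36,-27,0,0,-0.2],[30,-22,0,0,-0.2],[15,-11,0,0,-0.2]],
  ],
  newtons=20,
)

```text
time_s: 1.1
eef_pos: [426.6, -112.7, 204.2]
ee_rot: [-0.0, 0.983, 0.182, 0.0]
wrist_force: [-0.2, -1.1, 0.2]
width: 0.4
finger_force: 0.0
```

drive_tool(
  motion=[
    [[15,-11,0,0,-0.2],[15,-11,0,0,-0.2],[0,0,0,4,-0.2],[0,0,0,6,-0.2],[0,0,0,6,-0.2],[0,0,0,6,-0.2],[0,0,0,4,-0.2],[0,0,0,0,-0.2]],
  ],
)

```text
time_s: 1.77
eef_pos: [445.3, -84.7, 204.1]
ee_rot: [-0.0, 0.999, -0.047, -0.0]
wrist_force: [-0.5, 0.5, -0.4]
width: 0.401
finger_force: 0.0
```

```bash
python3 - <<'E'
from h import *
st(P(9.8,-70.4,110),-5.3)
E
```

```text
t 1.77 pos [445.3 -84.7 204.1] press [  8.2 -98.7 204.1] xang -5.36 F [-0.5  0.5 -0.4] w 0.401 ff 0.0 q6 3.05 zax [-0.001  0.    -1.   ]
  shift [ 11.3 -26.   94.1]
  turn -0.06
```

drive_tool(
  motion=[
    [[5.5,-13,0,0,-0.2],[5.5,-13,0,0,-0.2],[0,0,12,0,-0.2],[0,0,18,0,-0.2],[0,0,20,0,-0.2],[0,0,20,0,-0.2],[0,0,16,0,-0.2],[0,0,8,0,-0.2],[0,0,0,0,-0.2]],
  ],
)

```text
time_s: 2.52
eef_pos: [457.5, -59.8, 108.6]
ee_rot: [-0.0, 0.999, -0.045, -0.002]
wrist_force: [-1.1, -0.1, 0.5]
width: 0.4
finger_force: 0.0
```

```bash
python3 - <<'E'
from h import *
st(P(9.8,-70.4,110),-5.3)
E
```

```text
t 2.52 pos [457.5 -59.8 108.6] press [  8.5 -71.  108.6] xang -5.2 F [-1.1 -0.1  0.5] w 0.4 ff 0.0 q6 3.1 zax [-0.004  0.    -1.   ]
  shift [ 1.4 -0.1 -1.4]
  turn 0.1
```

drive_tool(
  motion=[
    [[0,0,0,0,-0.6],[0,0,0,0,-0.9],[0,0,0,0,-0.9],[0,0,0,0,-0.9],[0,0,0,0,-0.9]],
  ],
  newtons=20,
)

```text
time_s: 2.93
eef_pos: [459.4, -60.2, 111.5]
ee_rot: [0.0, 0.999, -0.046, 0.001]
wrist_force: [-1.6, -1.8, 3.0]
width: 0.119
finger_force: 24.4
```

```bash
python3 - <<'E'
from h import *
st(P(9.8,-70.4,110),-5.3)
E
```

```text
t 2.93 pos [459.4 -60.2 111.5] press [ 10.5 -70.6 111.5] xang -5.27 F [-1.6 -1.8  3. ] w 0.119 ff 24.4 q6 3.1 zax [ 0.002 -0.001 -1.   ]
  shift [-0.6 -0.4  1.5]
  turn 0.03
```

drive_tool(
  motion=[
    [[0.2,5.3,0,-3.8,-0.9],[0.2,5.3,0,-3.8,-0.9],[0.2,5.3,0,-3.8,-0.9],[0.2,5.3,0,-3.8,-0.9],[0.2,5.3,0,-3.8,-0.9],[0.2,5.3,0,-3.8,-0.9],[0.2,5.3,0,-3.8,-0.9],[0.2,5.3,0,-3.8,-0.9],[0.2,5.3,0,-3.8,-0.9],[0.2,5.3,0,-3.8,-0.9],[0.2,5.3,0,-3.8,-0.9],[0.2,5.3,0,-3.8,-0.9]],
  ],
)

```text
time_s: 3.93
eef_pos: [478.4, -119.8, 111.5]
ee_rot: [0.001, 0.938, 0.346, 0.0]
wrist_force: [-1.0, -2.6, 3.4]
width: 0.115
finger_force: 24.4
```

```bash
python3 - <<'E'
from h import *
st(P(52.3,-116,110),40.5)
E
```

```text
t 3.93 pos [ 478.4 -119.8  111.5] press [  53.2 -116.2  111.5] xang 40.48 F [-1.  -2.6  3.4] w 0.115 ff 24.4 q6 2.19 zax [ 0.001 -0.001 -1.   ]
  shift [-0.2 -0.9  1.5]
  turn -0.02
```

drive_tool(
  motion=[
    [[0,0,0,0,-0.2],[0,0,0,0,-0.2],[0,0,0,0,-0.2],[0,0,-15,0,0.1],[0,0,-25,0,0.2],[0,0,-25,0,0.2],[0,0,-20,0,0.2],[0,0,-10,0,0.2],[0,0,0,0,0.2]],
  ],
)

```text
time_s: 4.68
eef_pos: [478.9, -118.9, 207.7]
ee_rot: [0.001, 0.939, 0.345, 0.002]
wrist_force: [0.2, -0.1, -0.1]
width: 0.598
finger_force: 0.0
```

```bash
python3 - <<'E'
from h import *
st([479.5,8.4,133],40.5)
d=cam('scene');save(cv2.resize(d['frame'][110:230,225:345],(600,600),interpolation=3),'c2')
E
```

```text
t 4.68 pos [ 478.9 -118.9  207.7] press [  53.2 -115.2  207.7] xang 40.31 F [ 0.2 -0.1 -0.1] w 0.598 ff 0.0 q6 2.19 zax [ 0.004 -0.001 -1.   ]
  shift [ 82.7 -96.9  74.6]
  turn -0.19
```

View pics/c2.png

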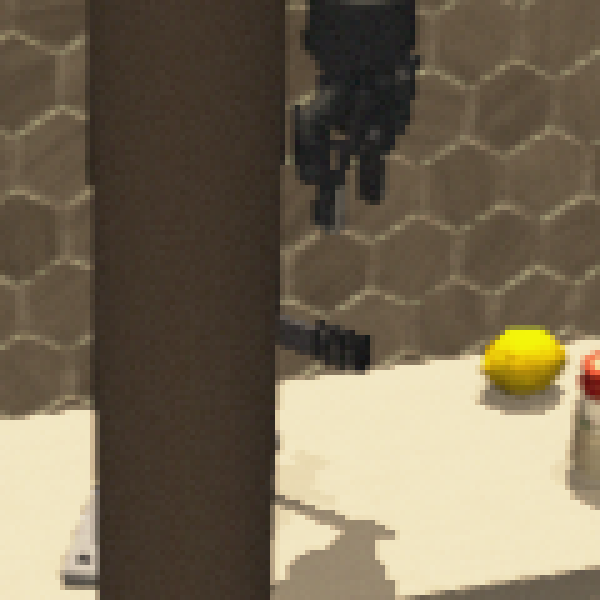

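The crop shows the lever sticking out in its open position at (325,345), matching the measured tip.

drive_tool(
  motion=[
    [[0,-15,0,0,0.2],[0,-30,0,0,0.2],[0,-30,0,0,0.2],[0,-22,0,0,0.2],[22,0,0,0,0.2],[25,0,0,0,0.2],[25,0,0,0,0.2],[10.7,0,0,0,0.2],[0,0,0,0,0.2]],
  ],
)

```text
time_s: 5.48
eef_pos: [478.0, 10.1, 203.6]
ee_rot: [-0.001, 0.938, 0.346, -0.001]
wrist_force: [-0.5, 0.3, 0.5]
width: 0.603
finger_force: 0.0
```

```bash
python3 - <<'E'
from h import *
st([479.5,8.4,133],40.5)
E
```

```text
t 5.48 pos [478.   10.1 203.6] press [ -2.9   0.9 203.6] xang 40.46 F [-0.5  0.3  0.5] w 0.603 ff 0.0 q6 2.46 zax [-0.003  0.    -1.   ]
  shift [ 0.2  2.4 70.6]
  turn -0.04
```

drive_tool(
  motion=[
    [[0,1.5,10,0,0.2],[0,0,18,0,0.2],[0,0,18,0,0.2],[0,0,14,0,0.2],[0,0,7,0,0.2],[0,0,2,0,0.2],[0,0,0,0,0.2]],
  ],
)

```text
time_s: 6.07
eef_pos: [478.0, 6.9, 135.9]
ee_rot: [-0.0, 0.939, 0.344, -0.001]
wrist_force: [-0.5, 0.6, 0.7]
width: 0.603
finger_force: 0.0
```

drive_tool(
  motion=[
    [[0,0,0,0,-0.1],[0,0,0,0,-0.4],[0,0,0,0,-0.6],[0,0,0,0,-0.6],[0,0,0,0,-0.6]],
  ],
  newtons=40,
)

```text
time_s: 6.48
eef_pos: [479.4, 7.4, 137.0]
ee_rot: [0.0, 0.939, 0.345, 0.0]
wrist_force: [-0.2, -0.5, 2.4]
width: 0.2
finger_force: 1.1
```

```bash
python3 - <<'E'
from h import *
st([479.5,8.4,133],40.5)
E
```

```text
t 6.48 pos [479.4   7.4 137. ] press [ -0.4  -0.9 137. ] xang 40.34 F [-0.2 -0.5  2.4] w 0.2 ff 1.1 q6 2.45 zax [ 0.001 -0.    -1.   ]
  shift [ 0.7 -0.7  4. ]
  turn -0.16
```

```bash
python3 - <<'E'
from h import *
d=cam('wrist');t=cam('top')
m=np.zeros((600,800,3),np.uint8)
m[:300,:400]=cv2.resize(d['frame'],(400,300)); m[:, 400:]=cv2.resize(t['frame'][120:240,230:310],(400,600),interpolation=3)
s=cam('scene');m[300:,:400]=cv2.resize(s['frame'][135:225,220:340],(400,300),interpolation=3)
save(m,'c3');st()
E
```

```text
t 6.63 pos [479.4   7.4 137.1] press [ -0.5  -0.9 137.1] xang 40.33 F [-0.1  0.2  4.5] w 0.199 ff 1.8 q6 2.45 zax [ 0.001 -0.    -1.   ]
```

View pics/c3.png

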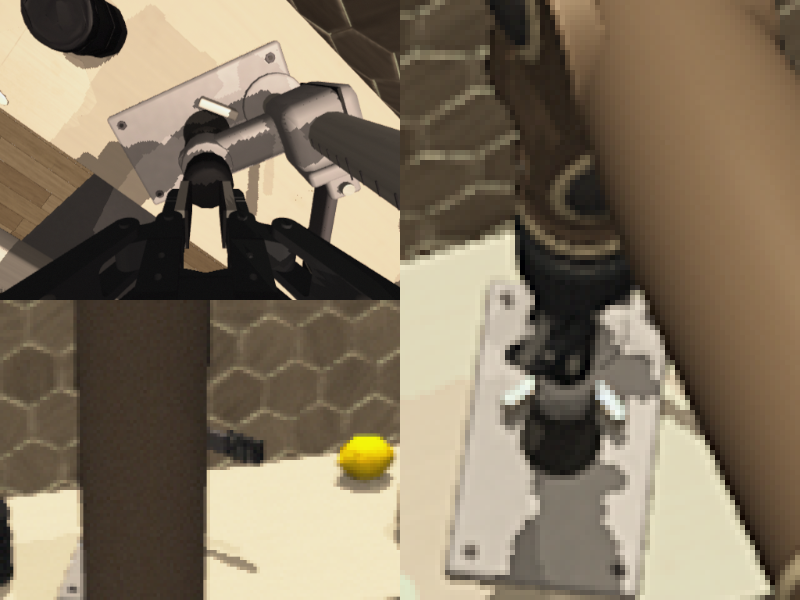

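The wrist view shows the knob at about (208,180) in the 400×300 part, between or just under the fingertips. I'll measure it in depth.

```bash
python3 - <<'E'
from h import *
d=load('wrist');W=cloud(d);s=ctrl.observe()
for z in (137,148,156): print(z,proj(d,[[479.4,7.4,z]])*400/512)
for v in range(150,262,6):
    v2=int(v*512/400)
    print(v,[W[v2,int(u*1.28)].round(0).tolist() for u in (180,195,208,221,233)])
E
```

```text
137 [[206.82491637 176.58206369]]
148 [[206.92136272 183.00486994]]
156 [[206.99915701 188.18554983]]
150 [[444.0, 20.0, 15.0], [487.0, 26.0, 128.0], [493.0, 18.0, 127.0], [499.0, 11.0, 126.0], [505.0, 3.0, 125.0]]
156 [[472.0, 30.0, 116.0], [483.0, 23.0, 127.0], [495.0, 19.0, 145.0], [496.0, 8.0, 128.0], [502.0, -0.0, 125.0]]
162 [[470.0, 28.0, 123.0], [488.0, 25.0, 154.0], [495.0, 20.0, 158.0], [498.0, 12.0, 152.0], [498.0, -4.0, 125.0]]
168 [[425.0, 5.0, 13.0], [487.0, 24.0, 161.0], [493.0, 19.0, 164.0], [498.0, 12.0, 161.0], [494.0, -7.0, 125.0]]
174 [[419.0, 1.0, 14.0], [485.0, 22.0, 164.0], [490.0, 16.0, 164.0], [496.0, 10.0, 164.0], [463.0, -52.0, 12.0]]
180 [[413.0, -5.0, 15.0], [482.0, 20.0, 164.0], [487.0, 14.0, 164.0], [492.0, 7.0, 163.0], [453.0, -62.0, 2.0]]
186 [[477.0, 27.0, 175.0], [478.0, 17.0, 163.0], [484.0, 11.0, 164.0], [493.0, 9.0, 175.0], [493.0, -3.0, 159.0]]
192 [[478.0, 26.0, 182.0], [476.0, 15.0, 164.0], [481.0, 8.0, 163.0], [492.0, 9.0, 181.0], [494.0, 0.0, 174.0]]
198 [[478.0, 26.0, 189.0], [472.0, 12.0, 164.0], [478.0, 5.0, 164.0], [490.0, 6.0, 182.0], [
[... 467 characters left out ...]
8 [[481.0, 24.0, 217.0], [362.0, -70.0, 1.0], [374.0, -85.0, 1.0], [478.0, -4.0, 188.0], [495.0, 7.0, 217.0]]
234 [[481.0, 24.0, 221.0], [353.0, -78.0, -1.0], [366.0, -92.0, -0.0], [378.0, -105.0, 1.0], [495.0, 7.0, 220.0]]
240 [[486.0, 26.0, 231.0], [346.0, -84.0, 2.0], [357.0, -100.0, -1.0], [370.0, -112.0, 1.0], [498.0, 12.0, 231.0]]
246 [[484.0, 25.0, 232.0], [-268.0, -540.0, -937.0], [351.0, -105.0, 0.0], [363.0, -119.0, 1.0], [497.0, 11.0, 233.0]]
252 [[483.0, 24.0, 233.0], [-304.0, -570.0, -939.0], [342.0, -113.0, -0.0], [355.0, -126.0, 1.0], [497.0, 12.0, 236.0]]
258 [[482.0, 23.0, 235.0], [-340.0, -599.0, -939.0], [-287.0, -661.0, -938.0], [346.0, -133.0, 1.0], [497.0, 12.0, 240.0]]
```

```bash
python3 - <<'E'
from h import *
d=load('scene')
for z in (207.7,220,230,240,250): print(z,((proj(d,[[478.9,-118.9,z]])-[225,110])*5).round(0))
w=load('wrist');W=cloud(w).reshape(-1,3)
p=W[(np.hypot(W[:,0]-479.4,W[:,1]-7.4)<45)&(W[:,2]>150)&(W[:,2]<235)]
# fingers in tool axes
a=np.radians(40.4);X=np.array([np.cos(a),np.sin(a)]);Y=np.array([np.sin(a),-np.cos(a)])
q=p[:,:2]-[479.4,7.4];tx=q@X;ty=q@Y
for z in range(150,230,6):
    k=abs(p[:,2]-z)<3
    if k.any(): print(z,k.sum(),'tx',tx[k].min().round(),tx[k].max().round(),'ty',np.percentile(ty[k],[0,10,25,50,75,90,100]).round())
E
```

```text
207.7 [[343. 256.]]
220 [[344. 240.]]
230 [[345. 228.]]
240 [[345. 215.]]
250 [[346. 202.]]
150 86 tx 10.0 20.0 ty [-15. -11.  -7.   1.   8.  12.  16.]
156 331 tx 2.0 21.0 ty [-17. -13.  -8.   1.   9.  14.  17.]
162 2223 tx -12.0 20.0 ty [-15.  -9.  -5.  -1.   4.   8.  17.]
168 217 tx -11.0 16.0 ty [-21. -13. -10.  -0.   7.  11.  19.]
174 375 tx -10.0 12.0 ty [-23. -20. -15.   7.  12.  17.  21.]
180 436 tx -11.0 12.0 ty [-23. -20. -15.  -1.  13.  18.  21.]
186 497 tx -11.0 12.0 ty [-23. -20. -15. -10.  12.  18.  21.]
192 572 tx -11.0 12.0 ty [-23. -20. -15.   7.  12.  18.  21.]
198 481 tx -11.0 12.0 ty [-23. -14. -11.   7.   9.  12.  21.]
204 818 tx -11.0 14.0 ty [-31. -16. -11. -10.   9.  14.  28.]
210 1620 tx -9.0 14.0 ty [-42. -29. -19.   9.  17.  27.  40.]
216 2815 tx -12.0 15.0 ty [-44. -37. -30.   9.  27.  35.  43.]
222 5152 tx -13.0 13.0 ty [-44. -38. -34.  11.  32.  37.  44.]
228 2732 tx -13.0 18.0 ty [-44. -40. -37.  10.  35.  39.  43.]
```

The fingertips really sit about 28 mm above the reported TCP height: they rest at z≈167 on the knob top (164). I'll use that offset from here on, open, and regrasp lower.

drive_tool(
  motion=[
    [[0,0,-6,0,-0.2],[0,0,0,0,0.2],[0,0,0,0,0.2],[0.7,-0.7,6,0,0.2],[0,0,8,0,0.2],[0,0,8,0,0.2],[0,0,8,0,0.2],[0,0,5,0,0.2],[0,0,2,0,0.2],[0,0,0,0,0.2]],
  ],
)

```text
time_s: 7.47
eef_pos: [478.6, 8.4, 104.6]
ee_rot: [-0.0, 0.939, 0.345, -0.001]
wrist_force: [-0.4, 0.5, 0.1]
width: 0.602
finger_force: 0.0
```

drive_tool(
  motion=[
    [[0,0,0,0,0],[0,0,0,0,-0.2],[0,0,0,0,-0.4],[0,0,0,0,-0.5],[0,0,0,0,-0.5]],
  ],
  newtons=40,
)

```text
time_s: 7.88
eef_pos: [480.9, 6.5, 106.4]
ee_rot: [0.003, 0.939, 0.344, 0.001]
wrist_force: [3.2, -7.3, -0.9]
width: 0.378
finger_force: 39.8
```

```bash
python3 - <<'E'
from h import *
st([479.5,8.4,103],40.5)
E
```

```text
t 7.88 pos [480.9   6.5 106.4] press [  1.3  -1.  106.4] xang 40.25 F [ 3.2 -7.3 -0.9] w 0.378 ff 39.8 q6 2.46 zax [ 0.004 -0.004 -1.   ]
  shift [ 0.2 -2.3  3.4]
  turn -0.25
```

drive_tool(
  motion=[
    [[0,0,-3,0,-0.5],[0,0,-6,0,-0.5],[0,0,-7,0,-0.5],[0,0,-7,0,-0.5],[0,0,-7,0,-0.5],[0,0,-7,0,-0.5],[0,0,-7,0,-0.5],[0,0,-7,0,-0.5],[0,0,-7,0,-0.5],[0,0,-4,0,-0.5],[0,0,0,0,-0.5]],
  ],
)

```text
time_s: 8.8
eef_pos: [480.9, 6.5, 169.0]
ee_rot: [0.003, 0.939, 0.344, 0.001]
wrist_force: [2.2, -8.3, 3.4]
width: 0.382
finger_force: 41.1
```

```bash
python3 - <<'E'
from h import *
st([479.5,8.4,103],40.5)
E
```

```text
t 8.8 pos [480.9   6.5 169. ] press [  1.3  -1.  169. ] xang 40.25 F [ 2.2 -8.3  3.4] w 0.382 ff 41.1 q6 2.46 zax [ 0.004 -0.004 -1.   ]
  shift [ 0.1 -2.7 65.9]
  turn -0.25
```

drive_tool(
  motion=[
    [[0,0,0,0,0],[0,0,0,0,0.3],[0,0,0,0,0.3],[0,0,-10,0,0.3],[0,0,-20,0,0.5],[0,0,-25,0,1],[0,0,-20,0,1],[0,0,0,0,1]],
  ],
)

```text
time_s: 9.47
eef_pos: [480.6, 8.6, 247.3]
ee_rot: [0.001, 0.939, 0.345, 0.003]
wrist_force: [0.2, -0.5, 0.9]
width: 1.0
finger_force: 0.0
```

drive_tool(
  motion=[
    [[12,-12,0,0,1],[23,-24,0,0,1],[26,-27,0,0,1],[26,-27,0,0,1],[26,-27,0,0,1],[26,-28,0,0,1],[26,-28,0,0,1],[26,-28,0,0,1],[26,-28,0,0,1],[26,-28,0,0,1],[20,-20,0,0,1],[9,-9,0,0,1]],
  ],
)

```text
time_s: 10.47
eef_pos: [500.6, 406.2, 241.2]
ee_rot: [-0.0, 0.938, 0.346, -0.001]
wrist_force: [-0.1, -0.7, -0.7]
width: 1.001
finger_force: 0.0
```

drive_tool(
  motion=[
    [[0,0,0,-4,1],[0,0,0,-7,1],[0,0,0,-7,1],[0,0,0,-7,1],[0,0,0,-7,1],[0,0,0,-7,1],[0,0,0,-7,1],[0,0,0,-7,1],[0,0,0,-7,1],[0,0,0,-7,1],[0,0,0,-7,1],[0,0,0,-7,1]],
  ],
)

```text
time_s: 11.47
eef_pos: [501.1, 402.5, 242.4]
ee_rot: [-0.0, 0.487, 0.873, -0.0]
wrist_force: [0.4, -0.1, -0.4]
width: 0.997
finger_force: 0.0
```

drive_tool(
  motion=[
    [[0,0,0,-7,1],[0,0,0,-7,1],[0,0,0,-7,1],[0,0,0,-7,1],[0,0,0,-5,1],[0,0,0,0,1]],
  ],
)

```text
time_s: 11.97
eef_pos: [501.1, 402.5, 242.4]
ee_rot: [-0.0, 0.221, 0.975, -0.0]
wrist_force: [-1.0, 0.1, 1.1]
width: 0.999
finger_force: 0.0
```

```bash
python3 - <<'E'
from h import *
st([503.5,400,12],154.6)
d=cam('wrist');t=cam('top')
m=np.zeros((600,800,3),np.uint8)
m[:300,:400]=cv2.resize(d['frame'],(400,300)); m[:, 400:]=cv2.resize(t['frame'][120:240,230:310],(400,600),interpolation=3)
s=cam('scene');m[300:,:400]=cv2.resize(s['frame'][90:240,100:300],(400,300),interpolation=3)
save(m,'c4')
W=cloud(d).reshape(-1,3)
p=W[(np.hypot(W[:,0]-503.5,W[:,1]-400)<42)&(W[:,2]>83)&(W[:,2]<95)];print('lid',len(p),p.mean(0).round(1),np.percentile(p,[2,98],0).round(1))
p=W[(np.hypot(W[:,0]-503.5,W[:,1]-400)<60)&(W[:,2]>110)];
for z in range(200,300,8):
    k=p[abs(p[:,2]-z)<4]
    if len(k): print(z,len(k),k.min(0).round(),k.max(0).round())
T=cloud(t).reshape(-1,3);p=T[(np.hypot(T[:,0]-480,T[:,1]-8)<22)&(T[:,2]>195)&(T[:,2]<240)];print('knob',len(p),p.mean(0).round(1),np.percentile(p[:,2],[50,90]))
E
```

```text
t 11.97 pos [501.1 402.5 242.4] press [-150.3  365.4  242.4] xang 154.46 F [-1.   0.1  1.1] w 0.999 ff 0.0 q6 1.12 zax [-0. -0. -1.]
  shift [ -3.3  -1.2 230.4]
  turn -0.14
lid 2327 [504.9 402.5  88.1] [[479.4 376.6  85.3]
 [531.1 428.2  89.9]]
280 59 [474. 361. 282.] [528. 446. 284.]
288 759 [469. 356. 284.] [530. 456. 292.]
296 1138 [469. 355. 292.] [530. 457. 300.]
knob 119 [477.4   9.5 220.3] [222.54465863 227.93147195]
```

View pics/c4.png

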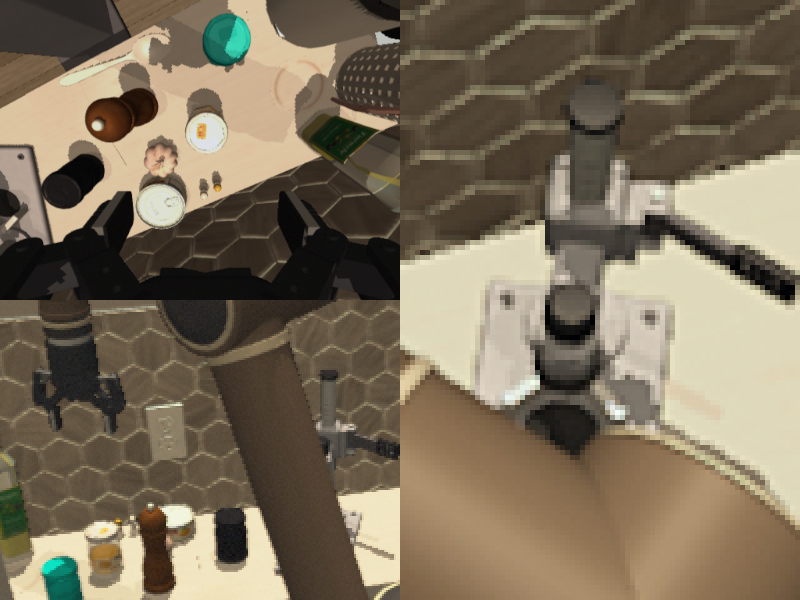

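The lid is at (505,402,88), the fingertips at z 282 when fully open (offset 40 mm), and the lever is open with the head raised. Now I'll grasp the jar.

drive_tool(
  motion=[
    [[-3.3,1,10,0,1],[0,0,20,0,1],[0,0,30,0,1],[0,0,30,0,1],[0,0,30,0,1],[0,0,30,0,1],[0,0,30,0,1],[0,0,25,0,1],[0,0,17,0,1],[0,0,10,0,1],[0,0,5,0,1],[0,0,0,0,1]],
  ],
)

```text
time_s: 13.12
eef_pos: [504.4, 401.5, 4.4]
ee_rot: [-0.001, 0.222, 0.975, -0.001]
wrist_force: [0.1, -0.1, -0.6]
width: 1.0
finger_force: 0.0
```

drive_tool(
  motion=[
    [[0,0,0,0,0.7],[0,0,0,0,0.4],[0,0,0,0,0.2],[0,0,0,0,0.2],[0,0,0,0,0.2]],
  ],
  newtons=30,
)

```text
time_s: 13.53
eef_pos: [505.7, 402.5, 7.4]
ee_rot: [0.001, 0.222, 0.975, 0.001]
wrist_force: [-1.3, -1.1, 6.6]
width: 0.677
finger_force: 32.1
```

```bash
python3 - <<'E'
from h import *
st(P(-72,0,240),154.6)
E
```

```text
t 13.53 pos [505.7 402.5   7.4] press [-146.2  367.3    7.4] xang 154.32 F [-1.3 -1.1  6.6] w 0.677 ff 32.1 q6 1.12 zax [ 0.002  0.002 -1.   ]
  shift [ -76.3 -366.3 -233.4]
  turn -0.28
```

drive_tool(
  motion=[
    [[0,0,-4,0,0.2],[0,0,-8,0,0.2],[0,0,-14,0,0.2],[0,0,-20,0,0.2],[0,0,-24,0,0.2],[0,0,-26,0,0.2],[0,0,-26,0,0.2],[0,0,-26,0,0.2],[0,0,-24,0,0.2],[0,0,-18,0,0.2],[0,0,-12,0,0.2],[0,0,-5,0,0.2]],
  ],
)

```text
time_s: 14.53
eef_pos: [505.2, 402.3, 215.3]
ee_rot: [0.001, 0.222, 0.975, 0.001]
wrist_force: [0.0, 0.4, -3.8]
width: 0.681
finger_force: 32.5
```

drive_tool(
  motion=[
    [[0,-8,0,0,0.2],[0,-16,0,0,0.2],[0,-26,0,0,0.2],[0,-32,0,0,0.2],[0,-32,0,0,0.2],[0,-32,0,0,0.2],[0,-32,0,0,0.2],[0,-32,0,0,0.2],[0,-32,0,0,0.2],[0,-26,0,0,0.2],[0,-16,0,0,0.2],[0,-8,0,0,0.2]],
  ],
)

```text
time_s: 15.53
eef_pos: [376.1, 136.6, 211.6]
ee_rot: [-0.001, 0.223, 0.975, -0.001]
wrist_force: [0.3, -0.1, -2.2]
width: 0.684
finger_force: 32.6
```

drive_tool(
  motion=[
    [[0,-8,0,0,0.2],[0,-16,0,0,0.2],[0,-22,0,0,0.2],[0,-18,0,0,0.2],[0,-10,0,0,0.2],[0,0,0,0,0.2],[0,0,0,0,0.2]],
  ],
)

```text
time_s: 16.12
eef_pos: [346.6, 72.2, 212.3]
ee_rot: [0.0, 0.223, 0.975, 0.0]
wrist_force: [0.8, 0.8, -3.0]
width: 0.681
finger_force: 32.6
```

```bash
python3 - <<'E'
from h import *
st(P(-72,0,22.4),154.6)
E
```

```text
t 16.12 pos [346.6  72.2 212.3] press [-148.3    0.7  212.3] xang 154.28 F [ 0.8  0.8 -3. ] w 0.681 ff 32.6 q6 0.65 zax [ 0.     0.001 -1.   ]
  shift [-76.3  -0.4 189.9]
  turn -0.32
```

drive_tool(
  motion=[
    [[-8,0,0,0,0.2],[-18,0,0,0,0.2],[-22,-0.4,0,0,0.2],[-18,0,0,0,0.2],[-9,0,0,0,0.2],[0,0,10,0,0.2],[0,0,20,0,0.2],[0,0,30,0,0.2],[0,0,30,0,0.2],[0,0,30,0,0.2],[0,0,20,0,0.2],[0,0,10,0,0.2]],
  ],
)

```text
time_s: 17.12
eef_pos: [410.9, 39.6, 59.0]
ee_rot: [-0.002, 0.222, 0.975, -0.001]
wrist_force: [0.1, -0.2, -2.2]
width: 0.678
finger_force: 32.6
```

drive_tool(
  motion=[
    [[0,0,10,0,0.2],[0,0,10,0,0.2],[0,0,8,0,0.2],[0,0,5,0,0.2],[0,0,2,0,0.2],[0,0,0,0,0.2]],
  ],
)

```text
time_s: 17.62
eef_pos: [413.8, 39.2, 27.5]
ee_rot: [0.0, 0.222, 0.975, 0.0]
wrist_force: [-0.1, -0.9, -2.8]
width: 0.684
finger_force: 32.6
```

```bash
python3 - <<'E'
from h import *
st(P(-73,0,21.4),154.6)
E
```

```text
t 17.62 pos [413.8  39.2  27.5] press [-73.4  -0.3  27.5] xang 154.33 F [-0.1 -0.9 -2.8] w 0.684 ff 32.6 q6 0.54 zax [ 0.  0. -1.]
  shift [-0.4  0.3  6.1]
  turn -0.27
```

drive_tool(
  motion=[
    [[0,0,2,0,0.2],[0,0,2,0,0.2],[0,0,1,0,0.2],[0,0,0,0,0.2]],
  ],
)

```text
time_s: 17.95
eef_pos: [413.7, 39.2, 22.5]
ee_rot: [0.0, 0.222, 0.975, 0.0]
wrist_force: [-0.8, -0.2, -2.6]
width: 0.681
finger_force: 32.7
```

drive_tool(
  motion=[
    [[0,0,1,0,0.2],[0,0,0.5,0,0.2],[0,0,0,0,0.2]],
  ],
)

```text
time_s: 18.2
eef_pos: [413.9, 39.2, 21.4]
ee_rot: [0.0, 0.222, 0.975, 0.0]
wrist_force: [-1.2, -0.4, 2.6]
width: 0.681
finger_force: 33.0
```

drive_tool(
  motion=[
    [[0,0,0,0,0.5],[0,0,0,0,0.8],[0,0,0,0,0.8],[0,0,-8,0,0.8],[0,0,-16,0,0.8],[0,0,-25,0,1],[0,0,-30,0,1],[0,0,-25,0,1],[0,0,-12,0,1]],
  ],
)

```text
time_s: 18.95
eef_pos: [415.1, 39.3, 141.0]
ee_rot: [0.002, 0.222, 0.975, 0.001]
wrist_force: [-0.1, 0.2, 1.0]
width: 1.001
finger_force: 0.0
```

```bash
python3 - <<'E'
from h import *
d=load('scene');W=cloud(d).reshape(-1,3)
a=np.radians(154.46);X=np.array([np.cos(a),np.sin(a)]);Y=np.array([np.sin(a),-np.cos(a)])
q=W[:,:2]-[501.1,402.5];tx=q@X;ty=q@Y
m=(np.hypot(q[:,0],q[:,1])<110)&(W[:,2]>265)&(W[:,0]<600)
for z in range(274,420,8):
    k=m&(abs(W[:,2]-z)<4)
    if k.any(): print(z-242.4,k.sum(),'tx',np.percentile(tx[k],[3,97]).round(),'ty',np.percentile(ty[k],[0,3,97,100]).round())
st(P(-73-60,0,100),64.6)
w=cam('wrist');W=cloud(w).reshape(-1,3);c=P(-73,0)[:2]
p=W[(np.hypot(*(W[:,:2]-c).T)<45)&(W[:,2]>95)&(W[:,2]<108)];print('lid',len(p),p.mean(0).round(1),topress((np.percentile(p,2,0)+np.percentile(p,98,0))/2).round(1))
E
```

```text
47.599999999999994 21 tx [-9. 12.] ty [-54. -53.  52.  54.]
55.599999999999994 31 tx [-12.  13.] ty [-57. -55.  54.  56.]
63.599999999999994 23 tx [-8. 12.] ty [-58. -57.  55.  55.]
71.6 31 tx [-9. 12.] ty [-58. -56.  54.  56.]
79.6 27 tx [-11.  13.] ty [-60. -59.  50.  51.]
87.6 41 tx [-11.  16.] ty [-74. -73.  68.  72.]
95.6 77 tx [-14.  15.] ty [-75. -74.  68.  72.]
103.6 85 tx [-14.  18.] ty [-72. -71.  71.  73.]
111.6 97 tx [-14.  17.] ty [-73. -72.  69.  71.]
119.6 78 tx [-12.  18.] ty [-72. -71.  67.  71.]
127.6 87 tx [-3. 19.] ty [-71. -70.  65.  69.]
135.6 113 tx [-5. 19.] ty [-70. -70.  64.  68.]
143.6 110 tx [-9. 14.] ty [-69. -68.  62.  66.]
151.6 26 tx [-7. 14.] ty [-64. -45.  60.  62.]
159.6 50 tx [-8. 36.] ty [-38. -37.  22.  29.]
167.6 58 tx [-6. 37.] ty [-37. -37.  25.  28.]
175.6 58 tx [-1. 39.] ty [-40. -38.  21.  29.]
t 18.95 pos [415.1  39.3 141. ] press [-72.3   0.4 141. ] xang 154.33 F [-0.1  0.2  1. ] w 1.001 ff 0.0 q6 0.54 zax [ 0.005  0.    -1.   ]
  shift [60.9 -0.8 40.7]
  turn 89.73
lid 5144 [412.7  40.  102. ] [-74.1   0.  101.1]
```

drive_tool(
  motion=[
    [[10,0,0,0,1],[22,0,0,0,1],[28,0,0,0,1],[28,0,0,0,1],[22,0,0,0,1],[8,0,0,4,1],[0,0,0,6.7,1],[0,0,0,6.7,1],[0,0,0,6.7,1],[0,0,0,6.7,1],[0,0,0,6.7,1],[0,0,0,6.7,1]],
  ],
)

```text
time_s: 20.0
eef_pos: [305.7, 90.2, 135.6]
ee_rot: [-0.001, 0.575, 0.818, -0.001]
wrist_force: [0.2, -0.0, 0.1]
width: 0.999
finger_force: 0.0
```

drive_tool(
  motion=[
    [[0,0,0,6.7,1],[0,0,0,6.7,1],[0,0,0,6.7,1],[0,0,0,6.7,1],[0,0,0,6.7,1],[0,0,0,6.7,1],[0,0,0,5.5,1],[0,0,10,0,1],[0,0,20,0,1],[0,0,20,0,1],[0,0,20,0,1],[0,0,0,0,1]],
  ],
)

```text
time_s: 21.0
eef_pos: [303.5, 89.4, 62.4]
ee_rot: [-0.001, 0.845, 0.534, -0.004]
wrist_force: [0.1, -0.1, -0.1]
width: 1.004
finger_force: 0.0
```

```bash
python3 - <<'E'
from h import *
st(P(-188,0,-24),64.6)
E
```

```text
t 21.0 pos [303.5  89.4  62.4] press [-194.5   -2.3   62.4] xang 64.59 F [ 0.1 -0.1 -0.1] w 1.004 ff 0.0 q6 2.3 zax [-0.007 -0.002 -1.   ]
  shift [ 2.7  7.  86.4]
  turn -0.01
```

drive_tool(
  motion=[
    [[2,2,15,0,1],[0,2,20,0,1],[0,0,18,0,1],[0,0,12,0,1],[0,0,8,0,1],[0,0,5,0,1],[0,0,0,0,1],[0,0,0,0,1]],
  ],
)

```text
time_s: 21.67
eef_pos: [311.9, 90.5, -10.7]
ee_rot: [0.0, 0.846, 0.533, 0.0]
wrist_force: [0.3, 0.1, -0.6]
width: 0.999
finger_force: 0.0
```

```bash
python3 - <<'E'
from h import *
st(P(-188,0,-24),64.6)
E
```

```text
t 21.67 pos [311.9  90.5 -10.7] press [-187.4    2.3  -10.7] xang 64.46 F [ 0.3  0.1 -0.6] w 0.999 ff 0.0 q6 2.3 zax [ 0.  0. -1.]
  shift [-2.3 -0.6 13.3]
  turn -0.14
```

drive_tool(
  motion=[
    [[-2.3,0,6,0,1],[0,0,5,0,1],[0,0,1,0,1],[0,0,0,0,1],[0,3,0,0,1],[0,3,0,0,1],[0,3,0,0,1],[0,3,0,0,1],[0,3,0,0,1],[0,3,0,0,1],[0,3,0,0,1],[0,3,0,0,1]],
  ],
)

```text
time_s: 22.67
eef_pos: [332.6, 77.9, -23.0]
ee_rot: [-0.0, 0.846, 0.533, -0.0]
wrist_force: [-2.0, 2.1, 1.5]
width: 1.0
finger_force: 1.6
```

```bash
python3 - <<'E'
from h import *
st(P(-102.5,0,-24),64.6)
w=cam('wrist');W=cloud(w).reshape(-1,3);c=P(-60,0)[:2]
p=W[(np.hypot(*(W[:,:2]-c).T)<48)&(W[:,2]>95)&(W[:,2]<108)];print('lid',len(p),p.mean(0).round(1),topress((np.percentile(p,2,0)+np.percentile(p,98,0))/2).round(1))
m=np.zeros((600,800,3),np.uint8)
m[:300,:400]=cv2.resize(w['frame'],(400,300));s=cam('scene');m[:,400:]=cv2.resize(s['frame'][150:240,220:280],(400,600),interpolation=3)
t=cam('top');m[300:,:400]=cv2.resize(t['frame'][150:270,200:360],(400,300),interpolation=3)
save(m,'c5')
E
```

```text
t 22.67 pos [332.6  77.9 -23. ] press [-163.3   -0.2  -23. ] xang 64.43 F [-2.   2.1  1.5] w 1.0 ff 1.6 q6 2.25 zax [-0.  0. -1.]
  shift [ 0.3 60.8  1. ]
  turn -0.17<stdin>:4: RuntimeWarning: Mean of empty slice.
  ret = um.true_divide(
Traceback (most recent call last):
IndexError: index -1 is out of bounds for axis 0 with size 0
```

```bash
python3 - <<'E'
from h import *
w=cam('wrist')
m=np.zeros((600,800,3),np.uint8)
m[:300,:400]=cv2.resize(w['frame'],(400,300));s=cam('scene');m[:,400:]=cv2.resize(s['frame'][150:240,220:280],(400,600),interpolation=3)
t=cam('top');m[300:,:400]=cv2.resize(t['frame'][150:270,200:360],(400,300),interpolation=3)
save(m,'c5')
for n,d in (('t',t),('s',s)):
    W=cloud(d).reshape(-1,3);q=np.array([topress(x) for x in W[(abs(W[:,0]-440)<80)&(abs(W[:,1]-30)<80)]])
    p=q[(abs(q[:,1])<32)&(q[:,0]>-110)&(q[:,0]<-24)&(q[:,2]>92)&(q[:,2]<112)];print(n,len(p))
    if len(p):print(p.mean(0).round(1),np.percentile(p,[3,97],0).round(1))
E
```

```text
t 0
s 0
```

View pics/c5.png

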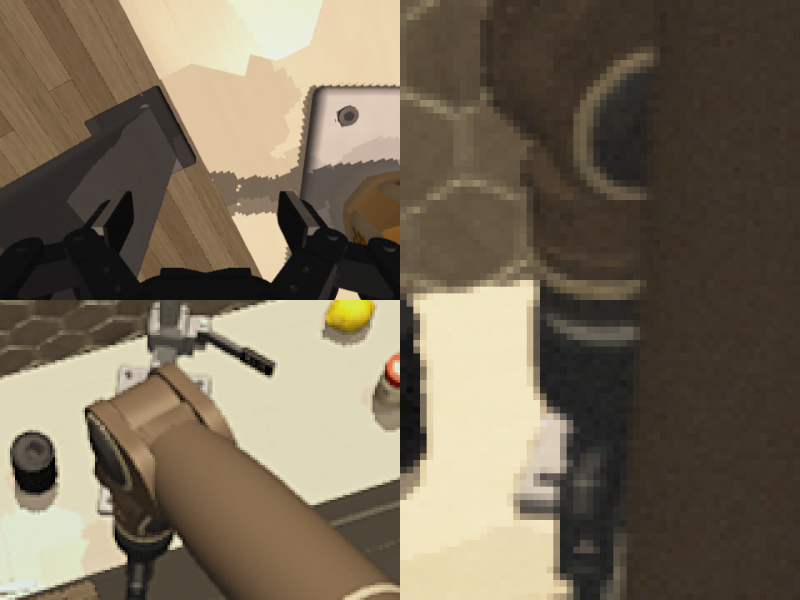

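The wrist view shows the jar at its right edge (345–400, 175–245), next to the pushing finger. I'll check for tilt with depth.

```bash
cat >> h.py <<'E'
def jarcheck(w,lo=-120,hi=20):
    W=cloud(w).reshape(-1,3);F=w['frame'].reshape(-1,3).astype(int)
    m=(F[:,0]-F[:,2]>50)&(W[:,2]>12)&(W[:,2]<106)
    q=Ro.from_euler('z',-YAW,degrees=True).apply(W-SEAT)
    m&=(q[:,0]>lo)&(q[:,0]<hi)&(abs(q[:,1])<36)
    q=q[m]
    for z in range(16,106,8):
        k=q[abs(q[:,2]-z)<4]
        if len(k)>5:
            # circle fit r=29.5
            from scipy.optimize import least_squares
            c=least_squares(lambda c:np.hypot(k[:,0]-c[0],k[:,1]-c[1])-29.5,[np.median(k[:,0])+10,0],loss='soft_l1').x
            print(z,len(k),'x',np.percentile(k[:,0],[3,97]).round(),'y',np.percentile(k[:,1],[3,97]).round(),'c',c.round(1))
E
python3 - <<'E'
from h import *
jarcheck(load('wrist'))
E
```

```text
32 742 x [-88. -67.] y [ 6. 26.] c [-58.9  -2.2]
40 771 x [-89. -79.] y [-5. 20.] c [-58.7  -2.8]
48 877 x [-89. -79.] y [-2. 19.] c [-58.8  -3. ]
56 593 x [-87. -81.] y [ 8. 17.] c [-59.3  -3.9]
64 103 x [-87. -85.] y [ 9. 13.] c [-60.7  -3.8]
72 6 x [-111. -106.] y [-7. -5.] c [-105.2   23.1]
```

The jar is upright, centred at press x ≈ −59. I'll keep pushing.

drive_tool(
  motion=[
    [[0,3,0,0,1],[0,3,0,0,1],[0,3,0,0,1],[0,3,0,0,1],[0,3,0,0,1],[0,3,0,0,1],[0,3,0,0,1],[0,3,0,0,1],[0,3,0,0,1],[0,3,0,0,1],[0,3,0,0,1],[0,3,0,0,1]],
  ],
)

```text
time_s: 23.87
eef_pos: [365.1, 62.2, -23.0]
ee_rot: [0.0, 0.846, 0.533, -0.0]
wrist_force: [-2.1, 1.0, 1.8]
width: 1.002
finger_force: 0.5
```

```bash
python3 - <<'E'
from h import *
st(P(-104.3,0,-24),64.6);jarcheck(cam('wrist'))
E
```

```text
t 23.87 pos [365.1  62.2 -23. ] press [-127.2   -0.4  -23. ] xang 64.42 F [-2.1  1.   1.8] w 1.002 ff 0.5 q6 2.19 zax [-0. -0. -1.]
  shift [ 0.4 22.9  1. ]
  turn -0.18
32 398 x [-50. -34.] y [ 8. 23.] c [-22.7  -3.8]
40 722 x [-54. -42.] y [-5. 18.] c [-24.   -5.7]
48 820 x [-54. -42.] y [-2. 18.] c [-24.2  -5.9]
56 375 x [-51. -45.] y [ 7. 15.] c [-24.8  -6.9]
64 67 x [-52. -49.] y [ 9. 11.] c [-27.7  -8.8]
```

drive_tool(
  motion=[
    [[0,3,0,0,1],[0,3,0,0,1],[0,3,0,0,1],[0,2,0,0,1],[0,2,0,0,1],[0,2,0,0,1],[0,2,0,0,1],[0,1,0,0,1],[0,1,0,0,1],[0,0,0,0,1]],
  ],
)

```text
time_s: 24.75
eef_pos: [382.2, 54.1, -23.0]
ee_rot: [0.0, 0.846, 0.533, 0.0]
wrist_force: [-2.1, 0.1, -0.0]
width: 0.998
finger_force: 0.3
```

```bash
python3 - <<'E'
from h import *
st(P(-104.3,0,-24),64.6);jarcheck(cam('wrist'))
E
```

```text
t 24.75 pos [382.2  54.1 -23. ] press [-108.3   -0.3  -23. ] xang 64.42 F [-2.1  0.1 -0. ] w 0.998 ff 0.3 q6 2.16 zax [ 0. -0. -1.]
  shift [0.4 4.  1. ]
  turn -0.18
32 98 x [-29. -18.] y [11. 22.] c [-2.3 -2.3]
40 365 x [-35. -23.] y [-5. 18.] c [-5.2 -5.8]
48 768 x [-35. -24.] y [-1. 18.] c [-5.2 -5.8]
56 302 x [-32. -28.] y [ 7. 12.] c [-7.  -8.4]
64 69 x [-33. -30.] y [ 9. 11.] c [-12.8 -12.7]
```

drive_tool(
  motion=[
    [[0,1,0,0,1],[0,1,0,0,1],[0,1,0,0,1],[0,0,0,0,1]],
  ],
)

```text
time_s: 25.13
eef_pos: [385.0, 52.9, -23.0]
ee_rot: [0.0, 0.846, 0.533, 0.0]
wrist_force: [-1.3, 0.7, 0.5]
width: 1.0
finger_force: 0.4
```

drive_tool(
  motion=[
    [[0,1,0,0,1],[0,1,0,0,1],[0,0,0,0,1]],
  ],
)

```text
time_s: 25.38
eef_pos: [386.7, 52.2, -23.0]
ee_rot: [-0.0, 0.846, 0.533, 0.0]
wrist_force: [-1.7, 2.3, 0.2]
width: 1.002
finger_force: 0.0
```

```bash
python3 - <<'E'
from h import *
st(P(-104.3,0,-24),64.6);jarcheck(cam('wrist'))
E
```

```text
t 25.38 pos [386.7  52.2 -23. ] press [-103.4   -0.2  -23. ] xang 64.44 F [-1.7  2.3  0.2] w 1.002 ff 0.0 q6 2.15 zax [ 0.  0. -1.]
  shift [ 0.2 -0.9  1. ]
  turn -0.16
32 122 x [-23. -13.] y [15. 23.] c [ 0.7 -2.2]
40 538 x [-31. -18.] y [-4. 20.] c [-1. -5.]
48 853 x [-31. -18.] y [-1. 19.] c [-1.1 -5.4]
56 377 x [-28. -21.] y [ 8. 16.] c [-1.3 -5.8]
64 81 x [-28. -25.] y [ 9. 12.] c [-4.8 -9.2]
```

drive_tool(
  motion=[
    [[0,1,0,0,1],[0,1,0,0,1],[0,0,0,0,1]],
  ],
)

```text
time_s: 25.68
eef_pos: [388.6, 51.1, -23.0]
ee_rot: [0.0, 0.846, 0.533, 0.0]
wrist_force: [-1.8, 2.9, -0.1]
width: 0.995
finger_force: 0.2
```

drive_tool(
  motion=[
    [[0,1,0,0,1],[0,1,0,0,1],[0,0,0,0,1]],
  ],
)

```text
time_s: 25.93
eef_pos: [389.1, 50.8, -23.2]
ee_rot: [-0.001, 0.846, 0.533, -0.001]
wrist_force: [-6.2, 5.0, 4.0]
width: 1.002
finger_force: 1.0
```

```bash
python3 - <<'E'
from h import *
st(P(-104.3,0,-24),64.6);jarcheck(cam('wrist'))
E
```

```text
t 25.93 pos [389.1  50.8 -23.2] press [-100.7   -0.4  -23.2] xang 64.45 F [-6.2  5.   4. ] w 1.002 ff 1.0 q6 2.15 zax [-0.002  0.001 -1.   ]
  shift [ 0.4 -3.6  0.8]
  turn -0.15
32 150 x [-27.  -9.] y [11. 25.] c [ 1.1 -2. ]
40 742 x [-28. -14.] y [ 4. 24.] c [ 1.2 -3.1]
48 907 x [-29. -15.] y [-1. 21.] c [ 1. -4.]
56 366 x [-26. -19.] y [ 9. 17.] c [ 0.1 -5.6]
64 132 x [-26. -23.] y [ 9. 13.] c [-2.5 -8.4]
```

drive_tool(
  motion=[
    [[0,-3,0,0,1],[0,-6,0,0,1],[0,-15,0,0,1],[0,-20,0,0,1],[0,-20,0,0,1],[0,-6,-15,0,1],[0,0,-30,0,1],[0,0,-38,0,0.2],[0,0,-38,0,0.2],[0,0,-38,0,0.2],[0,0,-38,0,0.2],[0,0,-38,0,0.2]],
  ],
)

```text
time_s: 26.98
eef_pos: [325.8, 80.5, 213.9]
ee_rot: [0.0, 0.846, 0.533, 0.0]
wrist_force: [1.3, 0.5, 0.3]
width: 0.6
finger_force: 0.0
```

drive_tool(
  motion=[
    [[0,0,-25,-4,0.2],[0,0,-10,-5,0.2],[0,0,0,-5,0.2],[0,0,0,-5,0.2],[0,0,0,-5,0.2],[0,0,0,0,0.2]],
  ],
)

```text
time_s: 27.48
eef_pos: [326.3, 80.6, 247.0]
ee_rot: [0.0, 0.716, 0.698, 0.0]
wrist_force: [-0.1, -0.4, 0.7]
width: 0.601
finger_force: 0.0
```

```bash
python3 - <<'E'
from h import *
st([480.9,6.5,245],40.3)
w=cam('wrist');jarcheck(w)
m=np.zeros((600,800,3),np.uint8)
m[:300,:400]=cv2.resize(w['frame'],(400,300));s=cam('scene');m[:,400:]=cv2.resize(s['frame'][130:235,225:295],(400,600),interpolation=3)
t=cam('top');m[300:,:400]=cv2.resize(t['frame'][150:270,200:360],(400,300),interpolation=3)
save(m,'c6')
for d in (w,t):
    T=cloud(d).reshape(-1,3);p=T[(np.hypot(T[:,0]-480,T[:,1]-8)<24)&(T[:,2]>200)&(T[:,2]<235)];
    if len(p):print('knob',len(p),p.mean(0).round(1),np.percentile(p[:,2],[50,90]),((np.percentile(p,3,0)+np.percentile(p,97,0))/2).round(1))
E
```

```text
t 27.48 pos [326.3  80.6 247. ] press [-170.1   -0.4  247. ] xang 88.56 F [-0.1 -0.4  0.7] w 0.601 ff 0.0 q6 1.84 zax [ 0.001 -0.    -1.   ]
  shift [-70.2 156.4   2.2]
  turn 48.26
32 19 x [-27. -17.] y [12. 22.] c [-1.4 -4.2]
40 49 x [-31. -17.] y [-10.  22.] c [-0.8 -3.8]
48 58 x [-31. -17.] y [-11.  21.] c [-1. -4.]
56 57 x [-30. -15.] y [-8. 23.] c [-0.6 -3.1]
64 95 x [-31. -16.] y [-11.  25.] c [-1.8 -2.3]
72 173 x [-31. -13.] y [-17.  25.] c [-1.6 -2.5]
80 215 x [-30. -10.] y [-17.  25.] c [-0.1 -3. ]
88 30 x [-29. -19.] y [-15.  19.] c [ 0.5 -3.4]
104 237 x [-17.  10.] y [-17.  16.] c [17.3  5.6]
knob 2507 [476.5  14.4 219.9] [223.59547385 226.73862246] [478.7  12.  214.5]
```

View pics/c6.png

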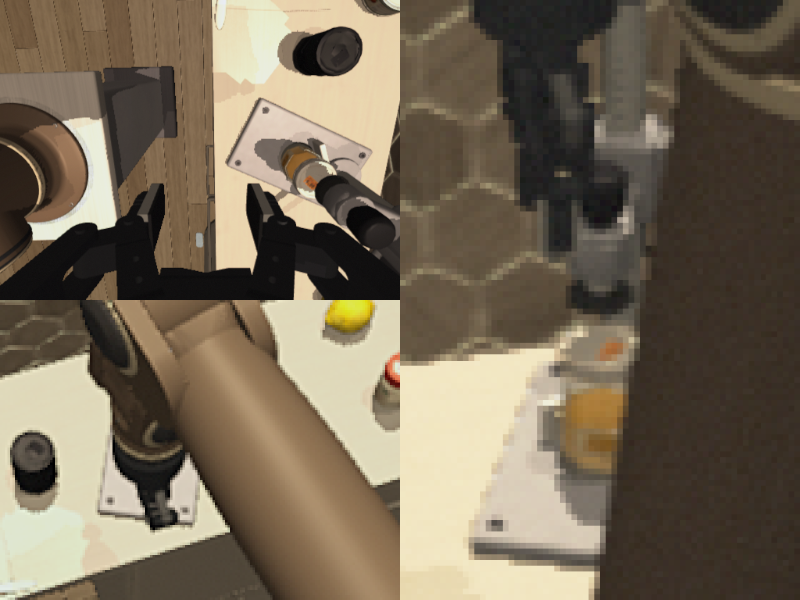

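The jar stands upright in the V under the pad (axis constant over height, about 3 mm from the seat). Back to the knob.

drive_tool(
  motion=[
    [[0,0,0,4,0.2],[0,0,0,7,0.2],[0,0,0,7,0.2],[0,0,0,7,0.2],[0,0,0,7,0.2],[0,0,0,7,0.2],[0,0,0,6,0.2],[0,0,0,3.3,0.2],[0,0,0,0,0.2]],
  ],
)

```text
time_s: 28.38
eef_pos: [326.8, 80.5, 246.9]
ee_rot: [0.0, 0.94, 0.342, -0.0]
wrist_force: [-0.2, 0.7, 0.2]
width: 0.604
finger_force: 0.0
```

drive_tool(
  motion=[
    [[5,12,0,0,0.2],[10,22,0,0,0.2],[13,29,0,0,0.2],[14,31,0,0,0.2],[13,29,0,0,0.2],[10,22,0,0,0.2],[5,11,0,0,0.2],[0,0,0,0,0.2],[0,0,0,0,0.2]],
  ],
)

```text
time_s: 29.13
eef_pos: [480.9, 6.1, 246.4]
ee_rot: [-0.0, 0.939, 0.343, -0.001]
wrist_force: [-1.1, -0.1, 0.7]
width: 0.601
finger_force: 0.0
```

```bash
python3 - <<'E'
from h import *
st([480.9,6.5,168],40.3)
E
```

```text
t 29.13 pos [480.9   6.1 246.4] press [  1.5  -1.4 246.4] xang 40.11 F [-1.1 -0.1  0.7] w 0.601 ff 0.0 q6 2.45 zax [-0.002  0.    -1.   ]
  shift [ 0.3 -0.2 78.4]
  turn -0.19
```

drive_tool(
  motion=[
    [[0,0,10,0,0.2],[0,0,20,0,0.2],[0,0,20,0,0.2],[0,0,15,0,0.2],[0,0,8,0,0.2],[0,0,4,0,0.2],[0,0,0,0,0.2]],
  ],
)

```text
time_s: 29.72
eef_pos: [480.1, 6.8, 169.6]
ee_rot: [-0.0, 0.939, 0.343, -0.0]
wrist_force: [0.1, -0.7, -1.4]
width: 0.601
finger_force: 0.0
```

drive_tool(
  motion=[
    [[0,0,0,0,0],[0,0,0,0,-0.2],[0,0,0,0,-0.4],[0,0,0,0,-0.5],[0,0,0,0,-0.5]],
  ],
  newtons=40,
)

```text
time_s: 30.13
eef_pos: [481.1, 6.9, 170.8]
ee_rot: [-0.0, 0.939, 0.343, 0.001]
wrist_force: [-3.2, 4.2, 4.4]
width: 0.383
finger_force: 39.6
```

```bash
python3 - <<'E'
from h import *
st()
E
```

```text
t 30.13 pos [481.1   6.9 170.8] press [  1.3  -0.6 170.8] xang 40.15 F [-3.2  4.2  4.4] w 0.383 ff 39.6 q6 2.45 zax [ 0.001  0.001 -1.   ]
```

drive_tool(
  motion=[
    [[0,0,2,0,-0.5],[0,0,4,0,-0.5],[0,0,5,0,-0.5],[0,0,5,0,-0.5],[0,0,4,0,-0.5],[0,0,3,0,-0.5],[0,0,2,0,-0.5],[0,0,1,0,-0.5],[0,0,0,0,-0.5]],
  ],
)

```text
time_s: 30.88
eef_pos: [481.1, 6.9, 144.0]
ee_rot: [-0.001, 0.939, 0.343, 0.0]
wrist_force: [-1.7, 4.6, 2.5]
width: 0.382
finger_force: 39.4
```

drive_tool(
  motion=[
    [[0,0,1,0,-0.5],[0,0,0.5,0,-0.5],[0,0,0.5,0,-0.5],[0,0,0,0,-0.5]],
  ],
)

```text
time_s: 31.22
eef_pos: [481.1, 6.9, 142.2]
ee_rot: [-0.0, 0.939, 0.343, 0.0]
wrist_force: [-3.0, 4.7, 4.2]
width: 0.379
finger_force: 39.6
```

drive_tool(
  motion=[
    [[0,0,0.5,0,-0.5],[0,0,0.5,0,-0.5],[0,0,0,0,-0.5]],
  ],
)

```text
time_s: 31.47
eef_pos: [481.1, 6.9, 141.2]
ee_rot: [-0.001, 0.939, 0.343, 0.0]
wrist_force: [-3.3, 4.2, 4.5]
width: 0.378
finger_force: 39.6
```

drive_tool(
  motion=[
    [[0,0,0.5,0,-0.5],[0,0,0.5,0,-0.5],[0,0,0,0,-0.5]],
  ],
)

```text
time_s: 31.72
eef_pos: [481.1, 6.9, 140.3]
ee_rot: [-0.001, 0.939, 0.343, 0.0]
wrist_force: [-2.9, 4.1, 3.7]
width: 0.379
finger_force: 39.6
```

drive_tool(
  motion=[
    [[0,0,0.5,0,-0.5],[0,0,0.5,0,-0.5],[0,0,0,0,-0.5]],
  ],
)

```text
time_s: 31.97
eef_pos: [481.1, 6.9, 139.3]
ee_rot: [-0.0, 0.939, 0.343, 0.0]
wrist_force: [-2.8, 5.4, 5.1]
width: 0.384
finger_force: 39.7
```

drive_tool(
  motion=[
    [[0,0,0.5,0,-0.5],[0,0,0,0,-0.5],[0,0,0,0,-0.5]],
  ],
)

```text
time_s: 32.22
eef_pos: [481.2, 6.9, 139.3]
ee_rot: [-0.0, 0.939, 0.343, 0.001]
wrist_force: [-4.1, 4.8, 8.0]
width: 0.382
finger_force: 39.9
```

```bash
python3 - <<'E'
from h import *
st()
E
```

```text
t 32.22 pos [481.2   6.9 139.3] press [  1.4  -0.6 139.3] xang 40.15 F [-4.1  4.8  8. ] w 0.382 ff 39.9 q6 2.45 zax [ 0.001  0.001 -1.   ]
```

Contact: height stalled at 139.3 with the force rising to 8 N. Release and go to the lever.

drive_tool(
  motion=[
    [[0,0,0,0,-0.1],[0,0,0,0,0.2],[0,0,0,0,0.2],[0,0,-5,0,0.2],[0,0,-15,0,0.2],[0,0,-25,0,0.2],[0,0,-25,0,0.2],[0,0,-12,0,0.2],[0,0,0,0,0.2]],
  ],
)

```text
time_s: 32.97
eef_pos: [482.7, 6.1, 223.7]
ee_rot: [0.001, 0.939, 0.343, 0.002]
wrist_force: [-0.2, -0.1, 0.4]
width: 0.602
finger_force: 0.0
```

drive_tool(
  motion=[
    [[-10,0,0,0,0.2],[-22,0,0,0,0.2],[-25,0,0,0,0.2],[-20,0,0,0,0.2],[-7,10,0,0,0.2],[0,22,0,0,-0.2],[0,28,0,0,-0.2],[0,22,0,0,-0.2],[0,13,0,0,-0.2],[0,0,0,0,-0.2],[0,0,0,0,-0.2]],
  ],
)

```text
time_s: 33.88
eef_pos: [477.2, -120.5, 219.2]
ee_rot: [-0.001, 0.939, 0.343, -0.001]
wrist_force: [0.2, 1.2, -0.1]
width: 0.396
finger_force: 0.0
```

```bash
python3 - <<'E'
from h import *
st([478.4,-119.8,114],40.48)
w=cam('wrist');W=cloud(w).reshape(-1,3)
q=Ro.from_euler('z',-YAW,degrees=True).apply(W-SEAT)
l=q[(q[:,1]<-55)&(q[:,1]>-150)&(q[:,0]>20)&(q[:,0]<90)&(q[:,2]>140)&(q[:,2]<190)]
print(len(l),np.percentile(l,[2,50,98],0).round(1))
p=W[(np.hypot(W[:,0]-481,W[:,1]-7)<18)&(W[:,2]>180)&(W[:,2]<205)];print('knob',len(p),np.percentile(p[:,2],[50,90]) if len(p) else '')
E
```

```text
t 33.88 pos [ 477.2 -120.5  219.2] press [  52.4 -117.4  219.2] xang 40.07 F [ 0.2  1.2 -0.1] w 0.396 ff 0.0 q6 2.19 zax [-0.003  0.001 -1.   ]
  shift [  1.6   0.5 105.2]
  turn -0.41
1758 [[  43.3 -131.   163.7]
 [  61.4  -95.6  171.8]
 [  80.6  -56.6  176.4]]
knob 2960 [194.10869833 195.30143145]
```

Knob top 194 gives a pad height of 102, which is the lid's height. Descending on the lever.

drive_tool(
  motion=[
    [[1.2,0,10,-0.3,-0.2],[0,0,18,0,-0.2],[0,0,22,0,-0.2],[0,0,22,0,-0.2],[0,0,18,0,-0.2],[0,0,10,0,-0.2],[0,0,3,0,-0.2],[0,0,0,0,-0.2],[0,0,0,0,-0.2]],
  ],
)

```text
time_s: 34.68
eef_pos: [479.3, -119.4, 118.4]
ee_rot: [0.0, 0.938, 0.346, 0.0]
wrist_force: [-0.1, -0.0, -0.1]
width: 0.4
finger_force: 0.0
```

drive_tool(
  motion=[
    [[0,0,0,0,-0.6],[0,0,0,0,-0.9],[0,0,0,0,-0.9],[0,0,0,0,-0.9],[0,0,0,0,-0.9]],
  ],
  newtons=20,
)

```text
time_s: 35.1
eef_pos: [479.4, -119.4, 118.5]
ee_rot: [0.0, 0.938, 0.345, 0.001]
wrist_force: [-2.4, 3.2, 6.2]
width: 0.124
finger_force: 27.9
```

```bash
python3 - <<'E'
from h import *
st([459,-60,114],-5.3)
E
```

```text
t 35.1 pos [ 479.4 -119.4  118.5] press [  53.9 -115.4  118.5] xang 40.42 F [-2.4  3.2  6.2] w 0.124 ff 27.9 q6 2.19 zax [ 0.001  0.001 -1.   ]
  shift [ 23.  -58.4   4.5]
  turn 45.72
```

drive_tool(
  motion=[
    [[0.2,-5.3,0,3.8,-0.9],[0.2,-5.3,0,3.8,-0.9],[0.2,-5.3,0,3.8,-0.9],[0.2,-5.3,0,3.8,-0.9],[0.2,-5.3,0,3.8,-0.9],[0.2,-5.3,0,3.8,-0.9],[0.2,-5.3,0,3.8,-0.9],[0.2,-5.3,0,3.8,-0.9],[0.2,-5.3,0,3.8,-0.9],[0.2,-5.3,0,3.8,-0.9],[0.2,-5.3,0,3.8,-0.9],[0.2,-5.3,0,3.6,-0.9]],
  ],
)

```text
time_s: 36.1
eef_pos: [460.3, -60.9, 118.5]
ee_rot: [0.001, 0.999, -0.045, 0.0]
wrist_force: [-3.7, -2.1, 7.6]
width: 0.124
finger_force: 28.5
```

```bash
python3 - <<'E'
from h import *
st([459.4,-60.2,118],-5.3)
E
```

```text
t 36.1 pos [460.3 -60.9 118.5] press [ 11.6 -70.8 118.5] xang -5.13 F [-3.7 -2.1  7.6] w 0.124 ff 28.5 q6 3.1 zax [ 0.    -0.002 -1.   ]
  shift [-1.  -0.7  0.5]
  turn 0.17
```

drive_tool(
  motion=[
    [[0,-0.8,0,0,-0.9],[0,-0.8,0,0,-0.9],[0,0,0,0,-0.9]],
  ],
)

```text
time_s: 36.35
eef_pos: [460.7, -59.6, 118.5]
ee_rot: [0.001, 0.999, -0.044, 0.0]
wrist_force: [-4.3, -2.2, 7.1]
width: 0.123
finger_force: 29.9
```

drive_tool(
  motion=[
    [[0,0,0,0,-0.5],[0,0,0,0,-0.2],[0,0,0,0,-0.2],[0,0,-8,0,-0.2],[0,0,-20,0,-0.2],[0,0,-30,0,-0.2],[0,0,-30,0,-0.2],[0,0,-25,0,-0.2],[-20,10,-10,0,-0.2],[-30,20,0,0,-0.2],[-20,10,0,0,-0.2],[0,0,0,0,-0.2]],
  ],
)

```text
time_s: 37.35
eef_pos: [384.6, -93.5, 242.0]
ee_rot: [0.0, 0.999, -0.044, 0.0]
wrist_force: [-0.6, -0.5, 1.3]
width: 0.403
finger_force: 0.0
```

```bash
python3 - <<'E'
from h import *
st()
w=cam('wrist');W=cloud(w).reshape(-1,3);q=Ro.from_euler('z',-YAW,degrees=True).apply(W-SEAT)
l=q[(q[:,1]<-50)&(q[:,1]>-100)&(q[:,0]>-25)&(q[:,0]<70)&(q[:,2]>165)&(q[:,2]<182)]
if len(l): 
    f=np.polyfit(l[:,0],l[:,1],1);print(len(l),'lever angle',np.arctan(-f[0] if False else f[0])-0.35, np.percentile(l,[2,98],0).round(1))
t=cam('top');s=cam('scene')
m=np.zeros((600,800,3),np.uint8)
m[:300,:400]=cv2.resize(w['frame'],(400,300));m[:,400:]=cv2.resize(s['frame'][130:235,225:295],(400,600),interpolation=3)
m[300:,:400]=cv2.resize(t['frame'][130:250,200:360],(400,300),interpolation=3);save(m,'c7')
jarcheck(w)
p=W[(np.hypot(W[:,0]-481,W[:,1]-7)<18)&(W[:,2]>180)&(W[:,2]<205)];print('knob',len(p),np.percentile(p[:,2],[50,90]) if len(p) else '')
E
```

```text
t 37.35 pos [384.6 -93.5 242. ] press [ -42.8 -132.7  242. ] xang -5.08 F [-0.6 -0.5  1.3] w 0.403 ff 0.0 q6 2.99 zax [ 0.001 -0.001 -1.   ]
1723 lever angle -0.023194705516462855 [[ -7.8 -77.8 166.3]
 [ 65.2 -50.8 176.5]]
16 9 x [-104. -102.] y [-30.  34.] c [-86.6  -1.5]
64 6 x [-3. 19.] y [-29. -20.] c [-2.6 -0.6]
72 98 x [-11.  19.] y [-30. -20.] c [-2.9 -0.8]
80 87 x [-13.  18.] y [-29. -20.] c [-2.9  0.4]
104 19 x [-23.  12.] y [-27. -10.] c [-1.3  1.9]
knob 2461 [193.95956589 195.19196785]
```

View pics/c7.png

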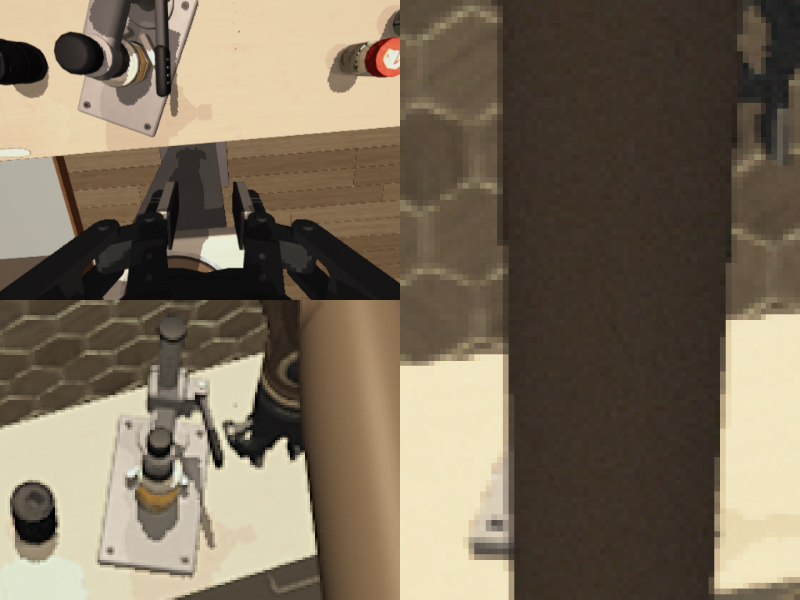

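The lever is shut (measured about 0 rad), the knob top is still at 194, and the jar is seated upright under the pad.

```bash
python3 -c "
from station import ctrl
print(ctrl.sign_off())"
```

```text
the job is handed in; nothing more can be done
None
```

I handed the job in at about 37 s: the preserve jar stands upright in the V rest, the pad rests on its lid, and the clamp lever is shut. The last camera check put the lever at about 0 rad and the jar within about 4 mm of the seat; the sign-off returned no verdict.

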